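Return the mounting block through the flap

ROBOT

A 7-joint arm with a two-finger parallel gripper is mounted at the origin on the work surface. World frame = base frame: x ahead of the robot, y to its left, z up, the work surface at z = 0. Lengths are in m, angles in rad, forces in N, time in s.
With the tool pointing down it reaches from about 0.425 to 0.875 m from the base axis. Payload 4.7 kg.
Tool frame: the origin (TCP) lies between the finger pads; the fingertips stand 11 mm ahead of it and the grasp point (between the pads) lies 8 mm behind it; z points along the fingers, y is the line along which they close (so a half turn about z gives the same grasp; the last joint's range is limited). The gripper opens to 85 mm and grips with 20 to 120 N. Pads are 22 mm wide; open, the fingers measure 114 mm over their backs; the gripper's body (76 mm by 85 mm) begins 54 mm behind the grasp point. The pads swing forward as they close: fully open they stand 13 mm farther back than shut.
Start: joints at [1.131, 0.321, -0.07, 1.45, 0.023, 1.371, -0.057], TCP at [0.285, -0.584, 0.242] pointing down, gripper open.
Joint ranges: [-2.86, 2.86], [-0.3, 2.09], [-1.38, 1.24], [0.06, 2.45], [-1.56, 4.7], [0.09, 2.05], [-2.69, 2.69]. Speed limits (rad/s): [2.57, 2.57, 3.14, 3.14, 3.14, 3.14, 3.14].

INTERFACE

Orientations are given as a unit quaternion [x, y, z, w].
In Python, from plant import ctrl gives the robot as it stands. The module is installed in compiled form; this text tells all that it offers.
- The arm moves only by the tool send_rows, never from a script. Its argument "targets" is a list of rows, each a list of 4 numbers: the shift along the tool's x, y, z scaled (see below), then the turn about the tool's z scaled (see below). A call has 1 to 20 rows; each row shifts and turns the commanded pose from where the row before left it, along the tool's axes as they then stand; what a row does not reach is not made up. The controller multiplies each number of a shift by 0.2 m and each number of a turn by 1.5 rad. A row lasts 1/12 s, in which the tool goes at most 41.7 mm and 7.16 degrees, less where a joint would pass 70% of its speed; a pose out of reach is approached as far as the arm can. A call with a number of a shift or a turn outside -1 to 1 is refused whole. A call with a gripper value outside its range is refused whole. "claw" is the closure, from -1 (fully open) to 1 (shut), so that 0 is half open, set as the call begins (left out, the last holds). The fingers move at their own pace and stop on an object; "force" is the grip in N (left out, the last holds). Time passes only in rows, so rows that do not move let the fingers close. It gives the time, the measured TCP pose, the force, the opening and the grip force at its end, in the units of the state.
- ctrl.read_state(): the state, without advancing time (a new reading comes with each control period).
- ctrl.get_image(name): name is "side" or "top"; returns a dict with "image" (400x640x3 uint8, blue, green, red), "intrinsics" (3x3 intrinsics, pixels), "rvec" (rotation vector, rad) and "tvec" (3), from world to camera coordinates, as OpenCV has them. Camera axes: x right, y down, z forward; pixel columns grow to the right and rows downward; lengths in m; the calibration is good to about 2 mm. A picture is of the moment at which its call begins. There is no depth.
- ctrl.close_job(): hands the job in; it is judged then, once.
The state is a dict: "time_s": time; "joint_positions": joint angles; "dq": joint speeds; "joint_torque": joint torques, N m; "ee_pos": TCP position; "ee_rot": TCP orientation; "force": force on the tool from outside, world axes, zero at the start; "moment": the same for the moment, N m; "opening": opening from 0.0 (shut) to 1.0 (fully open); "grip_force": force on a finger pad.
Only numpy, scipy, OpenCV 4.12 (cv2) and the standard library are available. Lean on these libraries where they do the work, as an engineer would, in place of code of your own. Each camera call takes 0.05 s, during which the arm holds its last target. There are 200 camera calls.

TASK

Using the fingertips only, gently push the flat rectangular aluminium mounting block across the black deck and on through the hanging flap of the returns box until it drops inside, then draw the fingers back so that the flap swings shut behind it. Slide it, do not pick it up, and leave the round puck and everything else where they stand.

Things in the scene. Friction and masses are not known exactly. Their poses are not given: they have to be found in the camera images.
- hatch: Grey returns box with a level black loading deck before it, fixed; place and yaw vary. Origin on the table under the middle of the shut flap; x points from the deck into the box (the way to push), y left along the front wall, z up. Deck top at z = 100 mm, y from -150 to 150, no rims, x from -190 to a ledge at x = +16 just inside the box. The floor inside lies at z = 6 and reaches to x = 160.
- mouth (a point): Middle of the mouth's sill, on the deck's top in the flap's plane; axes as hatch. The mouth in the 6 mm thick front wall is 94 mm wide and 48 high; a thing pushed in tips and drops once its centre is 16 mm past this point. Over the mouth are a lintel and the box's clear cover, top 59 mm above the deck, with a thin hinge bar to 66 mm. The front wall reaches 100 mm to each side.
- flap (a joint): Thin aluminium flap, 88 mm wide, filling the mouth. It hangs from a free hinge at its upper edge, 47 mm above the deck, and swings only inward. 0 = hanging shut, grows to 1.45 rad inward. 30 g: under 0.5 N at its lower edge opens it; it falls shut by itself when nothing is under it. The pushed block opens it, to about 1.1 rad when the flap rides on the block's top.
- flap_edge (a point): Middle of the flap's lower edge, 3 mm above the deck when shut.
- block: The plain aluminium mounting block to be returned: flat bar 70 mm long (its x), 40 wide (its y), 28 high, about 210 g, with three small dark dots (thread holes) along its top; lies flat on the deck to the left or right of the mouth's line, turned up to 0.5 rad. Origin in the middle of its underside. Sliding it takes 1 to 3 N.
- puck: Round aluminium puck, 44 mm across and 26 high, on the deck on the other side from the block. Stays there. Origin in the middle of its underside.
- sensor: Small steel sensor, 20 mm across, 22 high, standing on the deck by the front wall, left of the mouth (y about 128 mm in the frame of the hatch). Stays there. Origin in the middle of its underside.
- adapter: Small brass stepped stud, 22 mm across, 20 high, standing on the deck by the front wall, right of the mouth (y about -128 mm in the frame of the hatch). Stays there. Origin in the middle of its underside.
- driver: Screwdriver lying on the table, right of the deck. Stays there.
- jar: Small closed jar, 52 mm across, 50 high, on the table left of the deck. Stays there.
- mouse: Black computer mouse, 100 by 60 mm, 32 high, on the table left of the deck. Stays there.
- mug: White mug, 76 mm across, 90 high, on the table, right of the box. Stays there.
Things that resemble listed ones, but are neither listed nor needed, are in the scene too. Leave any orange look-alike of the block alone.

How it is judged:
By the outcome, as a careful person would: the job done as asked, in the order asked, and still so for the second after the job is handed in, with the robot touching nothing.
It also fails if it takes over 54 s, if anything falls off the work surface, if the arm or the gripper's body presses on something with over 40 N, if the wrist force passes 120 N, or if a joint passes its speed limit or range.

## Working session

There is one attempt and no reset: what is moved stays moved. The work goes in short steps, Python scripts to look and compute and a tool call to move; the robot and the scene stay as the last step left them, time stands still between calls to the robot, and variables do not carry over. Pictures are saved under pics/ and viewed, at most 10 in all, crops included, and the job is handed in when it is done.

Besides the shell and the picture viewer there is one more tool, called after "Emit:" by a JSON object that holds its "op" and its "data", one argument or row to a line. send_rows: Moves the arm, as the interface text tells. Its arguments: {"type":"object","properties":{"targets":{"type":"array","items":{"type":"array","items":{"type":"number","minimum":-1,"maximum":1}}},"claw":{"type":"number"},"force":{"type":"number"}},"required":["targets"]}

```bash
mkdir -p pics; cat > h.py <<'E'
import numpy as np, cv2
from plant import ctrl
def cam(n):
    d=ctrl.get_image(n); return d
def ray(d,u,v,z):
    R=cv2.Rodrigues(np.array(d['rvec'],float))[0]; t=np.array(d['tvec'],float).ravel()
    c=-R.T@t; r=R.T@np.linalg.inv(np.array(d['intrinsics']))@np.array([u,v,1.])
    return c+r*(z-c[2])/r[2]
def proj(d,P):
    return cv2.projectPoints(np.array(P,float).reshape(-1,3),np.array(d['rvec'],float),np.array(d['tvec'],float),np.array(d['intrinsics'],float),None)[0].reshape(-1,2)
E
python3 - <<'E'
from h import *
import pickle
for n in("top","side"):
    d=cam(n); cv2.imwrite(f"pics/{n}0.png",d['image']); pickle.dump(d,open(n+".pkl","wb"))
    R=cv2.Rodrigues(np.array(d['rvec'],float))[0]; print(n,-R.T@np.array(d['tvec']).ravel(),R[2])
s=ctrl.read_state();print(s['ee_pos'],s['ee_rot'],s['time_s'],s['force'])
E
```

```text
top [0.38464531 0.01068586 1.34947056] [ 1.41051076e-01  6.13691866e-04 -9.90002130e-01]
side [0.04353668 0.5698083  0.97373425] [ 0.44870976 -0.50678271 -0.73609159]
[ 0.28469855 -0.58381123  0.24131691] [ 9.74364674e-01  2.24972649e-01 -2.51178557e-04 -8.52058942e-04] 0.1 [-0.64011848 -0.09664203 -0.45572423]
```

View pics/top0.png

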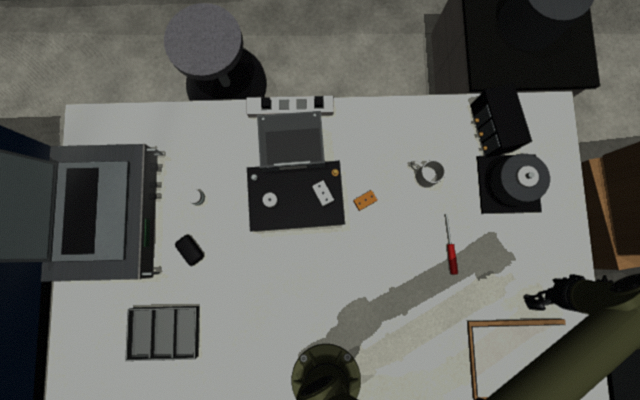

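View pics/side0.png

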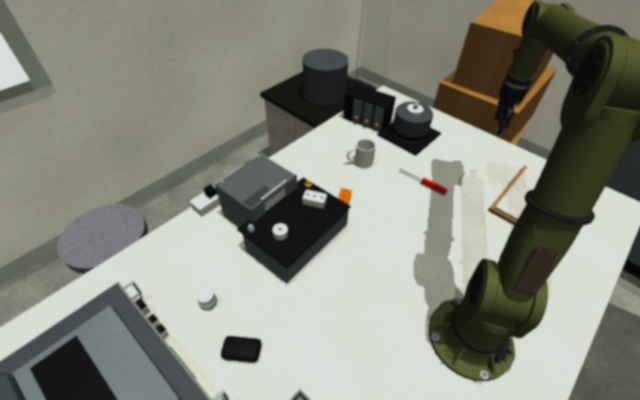

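Top view: deck at about (248-344, 162-230), white block at (322,193), puck at (270,200), orange look-alike on the table at (365,200). I'll make an enlarged crop.

```bash
python3 - <<'E'
import pickle,cv2
d=pickle.load(open("top.pkl","rb"));im=d['image'][150:240,240:352]
cv2.imwrite("pics/c1.png",cv2.resize(im,None,fx=6.4,fy=6.4,interpolation=cv2.INTER_CUBIC))
E
```

```text
(no output)
```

View pics/c1.png

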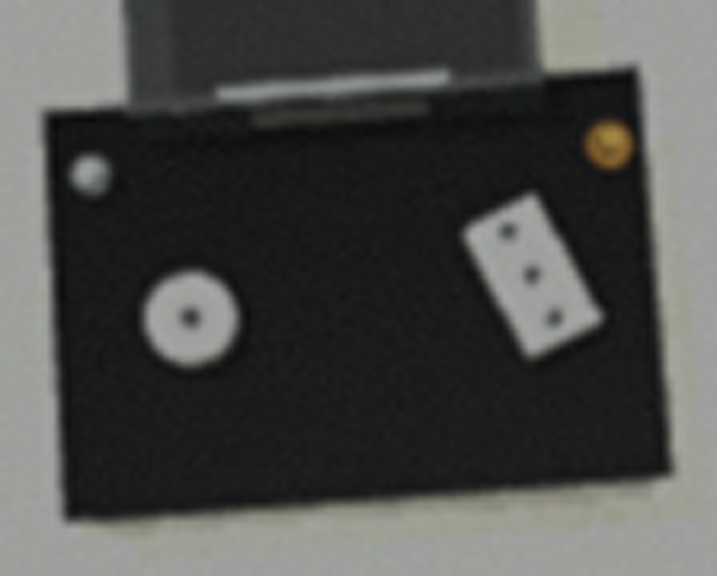

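Deck corners in the crop are (66,520), (672,473), (637,68) and (45,113). The block's top corners are (537,191), (604,320), (530,360) and (462,233). The puck is at (190,318).

```bash
cat >> h.py <<'E'
def crop2(x,y,f=6.4,u0=240,v0=150): return (x+.5)/f-.5+u0,(y+.5)/f-.5+v0
E
python3 - <<'E'
from h import *
import pickle
d=pickle.load(open("top.pkl","rb"))
P=lambda l,z:np.array([ray(d,*crop2(*p),z)[:2] for p in l])
D=P([(66,520),(672,473),(637,68),(45,113)],.1) # nearL nearR farR farL
print(D,np.linalg.norm(np.diff(D,axis=0),axis=1))
x=(D[2]-D[1])+(D[3]-D[0]); y=(D[0]-D[1])+(D[3]-D[2])
a1=np.arctan2(x[1],x[0]); a2=np.arctan2(-y[0],y[1]); yaw=(a1+a2*1.5)/2.5; print("yaw",a1,a2,yaw)
ex=np.array([np.cos(yaw),np.sin(yaw)]); ey=np.array([-ex[1],ex[0]])
o=(D[0]+D[1])/2+.19*ex; print("origin",o, "far corners in hatch",[((p-o)@ex,(p-o)@ey) for p in D])
B=P([(537,191),(604,320),(530,360),(462,233)],.128); c=B.mean(0); l=B[0]-B[1]+B[3]-B[2]
print("block",c,np.linalg.norm(np.diff(B,axis=0),axis=1),"hatch",(c-o)@ex,(c-o)@ey,"rel yaw",np.arctan2(l[1],l[0])-yaw)
for n,p,z in(("puck",(190,318),.126),("sens",(91,174),.122),("adap",(609,145),.12),("flapL",(216,98),.166),("flapR",(449,75),.166)):
    q=P([p],z)[0]; print(n,q,(q-o)@ex,(q-o)@ey)
s=pickle.load(open("side.pkl","rb"))
print(proj(s,[list(o+ex*a+ey*b)+[.1] for a,b in((-.19,.15),(-.19,-.15),(-.003,-.15),(-.003,.15))]), proj(s,[list(c)+[.128]]))
im=cv2.resize(s['image'][150:290,210:370],None,fx=4,fy=4,interpolation=cv2.INTER_CUBIC); cv2.imwrite("pics/c2.png",im)
E
```

```text
[[ 0.47490437  0.22514619]
 [ 0.4902024  -0.07200417]
 [ 0.69402336 -0.06165679]
 [ 0.67888207  0.23528052]] [0.29754388 0.20408345 0.29732309]
yaw 0.05018287653039249 0.05119229844421458 0.050788529678685745
origin [0.67230838 0.08621668] far corners in hatch [(np.float64(-0.19009647870183152), np.float64(0.14877190962032977)), (np.float64(-0.18990352129816837), np.float64(-0.1487719096203298)), (np.float64(0.014179923567765852), np.float64(-0.14878519327892586)), (np.float64(0.014132692280493147), np.float64(0.14853789742741216))]
block [ 0.58531218 -0.00631269] [0.07120666 0.04074728 0.07039685] hatch -0.09158143627104876 -0.08799355310494199 rel yaw 0.4016407085719517
puck [0.56930242 0.16040717] -0.09910673951573584 0.07932409832042164
sens [0.64252297 0.20879656] -0.02352402989792689 0.12393392652845371
adap [ 0.65068773 -0.04545842] -0.02827748320641435 -0.13040770847231983
flapL [0.66844963 0.14225506] -0.0010088957123623895 0.05616201640213357
flapR [0.67666706 0.03149258] 0.0015748901319420213 -0.05487480857755358
[[285.77625391 267.03385368]
 [350.31973257 205.78845478]
 [306.67733144 179.19848221]
 [240.45769864 232.13299805]] [[314.56849659 195.91935795]]
```

View pics/c2.png

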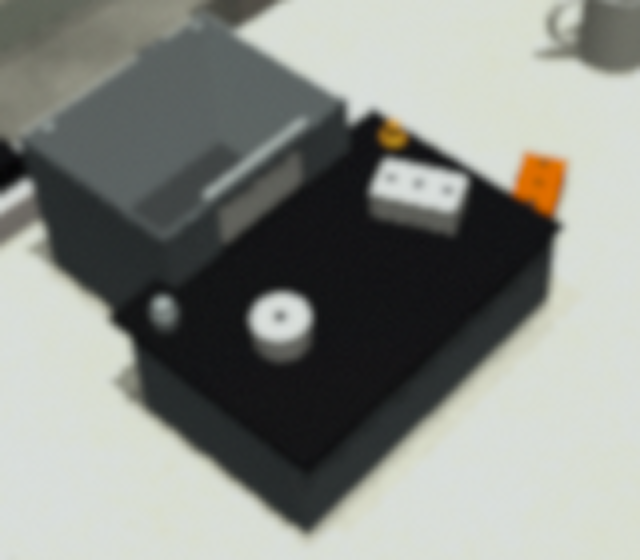

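```bash
cat >> h.py <<'E'
from scipy.spatial.transform import Rotation as Rn
O=np.array([.6723,.0862]); YAW=.0508
EX=np.array([np.cos(YAW),np.sin(YAW)]); EY=np.array([-EX[1],EX[0]])
def H(a,b): return O+EX*a+EY*b
def inh(p): q=np.array(p[:2])-O; return q@EX,q@EY
def st():
    s=ctrl.read_state(); R=Rn.from_quat(s['ee_rot']).as_matrix(); p=np.array(s['ee_pos'])
    h=np.arctan2(R[1,0],R[0,0]); print("t",s['time_s'],"hatch",np.round(inh(p),4),"z",round(p[2],4),"rel heading",round(h-YAW,4),"F",np.round(s['force'],2),"open",s['opening'],"q",np.round(s['joint_positions'],2))
    return p,R,h
def goto(a,b,z,rel):
    p,R,h=st(); w=np.r_[H(a,b),z]-p
    print("shift/0.2 now:",np.round(R.T@w/.2,3),"turn/1.5:",round(-((rel+YAW-h+np.pi)%(2*np.pi)-np.pi)/1.5,3))
E
python3 -c "
from h import *
goto(-.072,-.134,.242,.40+np.pi/2)"
```

```text
t 0.1 hatch [-0.4211 -0.6495] z 0.2413 rel heading 0.403 F [-0.64 -0.1  -0.46] open 0.9980752134859269 q [ 1.13  0.32 -0.07  1.45  0.02  1.37 -0.06]
shift/0.2 now: [ 2.617e+00 -1.686e+00 -1.000e-03] turn/1.5: -1.045
```

Emit:
{"op": "send_rows", "data": {
  "targets": [
    [0.131,-0.084,0,0],
    [0.131,-0.084,0,0],
    [0.131,-0.084,0,0],
    [0.131,-0.084,0,0],
    [0.131,-0.084,0,0],
    [0.131,-0.084,0,0],
    [0.131,-0.084,0,0],
    [0.131,-0.084,0,0],
    [0.131,-0.084,0,0],
    [0.131,-0.084,0,0],
    [0.131,-0.084,0,0],
    [0.131,-0.084,0,0],
    [0.131,-0.084,0,0],
    [0.131,-0.084,0,0],
    [0.131,-0.084,0,0],
    [0.131,-0.084,0,0],
    [0.131,-0.084,0,0],
    [0.131,-0.084,0,0],
    [0.131,-0.084,0,0],
    [0.131,-0.084,0,0]
  ],
  "claw": 1,
  "force": 20
}}

```text
time_s: 1.77
ee_pos: [0.6089, -0.0513, 0.2418]
ee_rot: [0.974, 0.225, -0.0, -0.0]
force: [0.7, -0.4, -0.6]
opening: 0.001
grip_force: 0.0
```

Emit:
{"op": "send_rows", "data": {
  "targets": [
    [0,0,0,-0.08],
    [0,0,0,-0.08],
    [0,0,0,-0.08],
    [0,0,0,-0.08],
    [0,0,0,-0.08],
    [0,0,0,-0.08],
    [0,0,0,-0.08],
    [0,0,0,-0.08],
    [0,0,0,-0.08],
    [0,0,0,-0.08],
    [0,0,0,-0.08],
    [0,0,0,-0.08],
    [0,0,0,-0.08],
    [0,0,0,0],
    [0,0,0,0],
    [0,0,0,0]
  ]
}}

```text
time_s: 3.1
ee_pos: [0.6085, -0.0526, 0.242]
ee_rot: [0.536, 0.844, -0.0, -0.0]
force: [-0.5, -0.6, -0.3]
opening: -0.002
grip_force: 0.0
```

```bash
python3 -c "
from h import *
goto(-.072,-.134,.120,.40+np.pi/2)"
```

```text
t 3.1 hatch [-0.0708 -0.1354] z 0.242 rel heading 1.9599 F [-0.53 -0.63 -0.27] open -0.0015056675633627508 q [ 0.6   0.31 -0.69  1.54  0.2   1.37  0.34]
shift/0.2 now: [ 0.009 -0.003  0.61 ] turn/1.5: -0.007
```

Emit:
{"op": "send_rows", "data": {
  "targets": [
    [0,0,0.08,0],
    [0,0,0.08,0],
    [0,0,0.08,0],
    [0,0,0.08,0],
    [0,0,0.08,0],
    [0,0,0.08,0],
    [0,0,0.06,0],
    [0,0,0.04,0],
    [0,0,0.02,0],
    [0,0,0,0],
    [0,0,0,0]
  ]
}}

```text
time_s: 4.02
ee_pos: [0.609, -0.0525, 0.1228]
ee_rot: [0.535, 0.845, 0.0, 0.0]
force: [0.6, 0.4, 0.5]
opening: -0.0
grip_force: 0.0
```

```bash
python3 -c "
from h import *
goto(-.072,-.134,.120,.40+np.pi/2)
d=cam('side');cv2.imwrite('pics/c3.png',cv2.resize(d['image'][130:290,210:400],None,fx=3.5,fy=3.5,interpolation=cv2.INTER_CUBIC))"
```

```text
t 4.0167 hatch [-0.0703 -0.1353] z 0.1228 rel heading 1.9626 F [0.57 0.4  0.55] open -3.5507517335019046e-05 q [ 0.58  0.4  -0.66  1.68  0.27  1.16  0.29]
shift/0.2 now: [ 0.009 -0.006  0.014] turn/1.5: -0.005
```

View pics/c3.png

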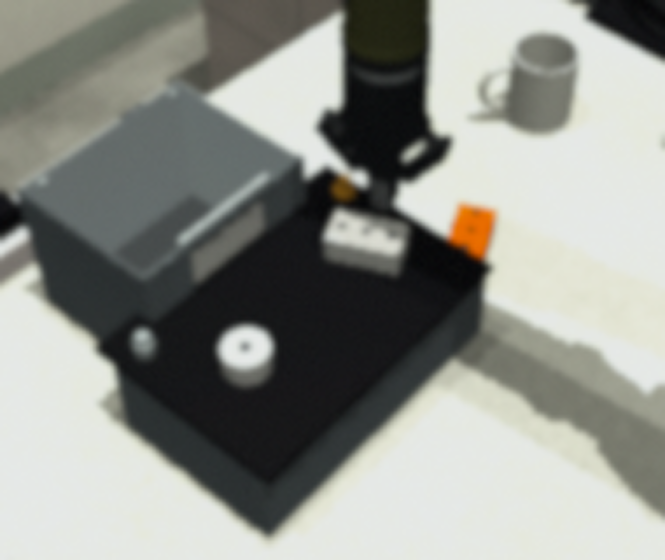

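Emit:
{"op": "send_rows", "data": {
  "targets": [
    [0.03,0,0.007,0],
    [0.03,0,0.007,0],
    [0.025,0,0,0],
    [0.0225,0,0,0],
    [0.0225,0,0,0.014],
    [0.0225,0,0,0.014],
    [0.0225,0,0,0.014],
    [0.0225,0,0,0.014],
    [0.0225,0,0,0.014],
    [0.0225,0,0,0.014],
    [0.0225,0,0,0.014],
    [0.0225,0,0,0.014],
    [0.0225,0,0,0.014],
    [0,0,0,0],
    [0,0,0,0]
  ]
}}

```text
time_s: 5.32
ee_pos: [0.585, 0.0053, 0.1197]
ee_rot: [0.611, 0.791, 0.0, 0.0]
force: [-0.2, 0.5, -0.0]
opening: -0.001
grip_force: 0.0
```

```bash
python3 -c "
from h import *
st()
d=cam('top');cv2.imwrite('pics/c4.png',cv2.resize(d['image'][150:240,240:352],None,fx=6.4,fy=6.4,interpolation=cv2.INTER_CUBIC))"
```

```text
t 5.3167 hatch [-0.0912 -0.0763] z 0.1197 rel heading 1.7755 F [-0.25  0.45 -0.04] open -0.0013409261223355656 q [ 0.5   0.35 -0.66  1.74  0.23  1.13  0.02]
```

View pics/c4.png

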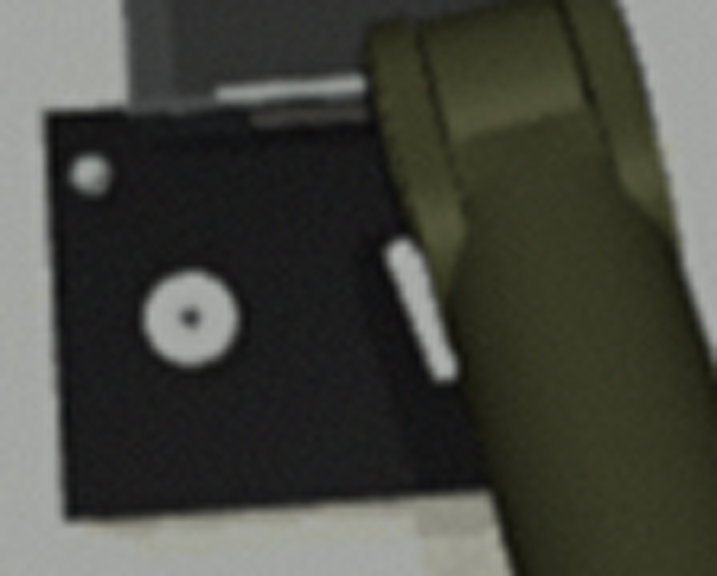

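```bash
python3 -c "
from h import *
import pickle
d=pickle.load(open('top.pkl','rb'))
A,B=[np.array(inh(ray(d,*crop2(*p),.128))) for p in((387,240),(436,384))]
v=A-B;th=np.arctan2(v[1],v[0]);print(A,B,np.hypot(*v),th,(A+B)/2+.02*np.array([np.sin(th),-np.cos(th)]))"
```

```text
[-0.06856432 -0.01859272] [-0.1406311  -0.03717464] 0.07442384353567223 0.252346635521701 [-0.09960417 -0.04725027]
```

Emit:
{"op": "send_rows", "data": {
  "targets": [
    [0.0225,0,0,0.014],
    [0.0225,0,0,0.014],
    [0.0225,0,0,0.014],
    [0.0225,0,0,0.014],
    [0.0225,0,0,0.014],
    [0.0225,0,0,0.014],
    [0.0225,0,0,0.014],
    [0.0225,0,0,0.014],
    [0.0225,0,0,0.014],
    [0.0225,0,0,0.012],
    [0.015,0,0,0],
    [0,0,0,0],
    [-0.04,0,0,0],
    [-0.08,0,0,0],
    [0,0,-0.1,0],
    [0,0,-0.15,0],
    [0,0,-0.15,0],
    [0,0,0,0],
    [0,0,0,0]
  ]
}}

```text
time_s: 6.95
ee_pos: [0.5804, 0.0276, 0.2016]
ee_rot: [0.69, 0.723, 0.001, 0.002]
force: [-0.5, 0.2, 0.3]
opening: 0.002
grip_force: 0.0
```

```bash
python3 -c "
from h import *
goto(-.165,0,.20,0)"
```

```text
t 6.95 hatch [-0.0948 -0.0538] z 0.2016 rel heading 1.5666 F [-0.45  0.15  0.33] open 0.0023094708832968017 q [ 0.47  0.26 -0.66  1.67  0.16  1.27 -0.17]
shift/0.2 now: [ 0.268 -0.352  0.006] turn/1.5: 1.044
```

Emit:
{"op": "send_rows", "data": {
  "targets": [
    [0,-0.1,0,0],
    [0,-0.15,0,0],
    [0,-0.127,0,0],
    [0.134,0,0,0],
    [0.134,0,0,0],
    [0,0,0,0.08],
    [0,0,0,0.08],
    [0,0,0,0.08],
    [0,0,0,0.08],
    [0,0,0,0.08],
    [0,0,0,0.08],
    [0,0,0,0.08],
    [0,0,0,0.08],
    [0,0,0,0.08],
    [0,0,0,0.08],
    [0,0,0,0.08],
    [0,0,0,0.08],
    [0,0,0,0.08],
    [0,0,0,0.004],
    [0,0,0,0]
  ]
}}

```text
time_s: 8.62
ee_pos: [0.5006, 0.0777, 0.1985]
ee_rot: [1.0, 0.027, -0.001, 0.0]
force: [-0.5, -0.3, -0.3]
opening: 0.005
grip_force: 0.0
```

```bash
python3 -c "
from h import *
goto(-.172,0,.12,0)
a=cam('top')['image'][150:240,240:352];b=cam('side')['image'][150:290,210:370]
cv2.imwrite('pics/c5.png',np.hstack([cv2.resize(a,(448,360),interpolation=2),cv2.resize(b[:,10:],(386,360),interpolation=2)])[:,:800])"
```

```text
t 8.6167 hatch [-0.1719  0.0002] z 0.1985 rel heading 0.0038 F [-0.53 -0.3  -0.28] open 0.005247982746108766 q [ 0.41  0.08 -0.64  1.84  0.05  1.24 -1.76]
shift/0.2 now: [0.    0.001 0.392] turn/1.5: 0.003
```

View pics/c5.png

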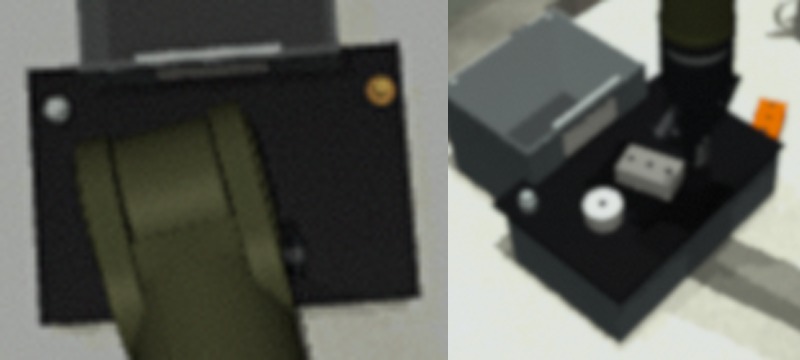

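```bash
python3 -c "
from h import *
import pickle
d=pickle.load(open('side.pkl','rb'))
f=360/140
for p in((631,156),(649,163),(668,171),(634,144),(687,160),(671,186),(616,167)):
    u,v=(p[0]-448)/f+220,p[1]/f+150
    print(p,np.round(inh(ray(d,u,v,.128)),4))
for y in (0,.2,.3,.4): 
  c=np.array([-.1,0]);R=np.array([[np.cos(y),-np.sin(y)],[np.sin(y),np.cos(y)]])
  print(y,[np.round(((q-np.array([220,150]))*f+[448,0])).astype(int).tolist() for q in proj(d,[list(H(*(c+R@np.array(k))))+[.128] for k in((.035,.02),(.035,-.02),(-.035,-.02),(-.035,.02))])])
im=cam('side')['image'];cv2.imwrite('pics/c6.png',cv2.resize(im[195:245,265:335],None,fx=10,fy=10,interpolation=cv2.INTER_CUBIC))
"
```

```text
(631, 156) [-0.0775  0.0058]
(649, 163) [-0.1011 -0.    ]
(668, 171) [-0.1263 -0.0054]
(634, 144) [-0.0672 -0.0105]
(687, 160) [-0.1322 -0.0329]
(671, 186) [-0.144   0.0092]
(616, 167) [-0.0758  0.0299]
0 [[615, 158], [638, 139], [682, 167], [659, 188]]
0.2 [[614, 163], [632, 141], [682, 162], [665, 185]]
0.3 [[614, 165], [629, 142], [682, 160], [668, 184]]
0.4 [[615, 168], [626, 144], [682, 157], [671, 182]]
```

View pics/c6.png

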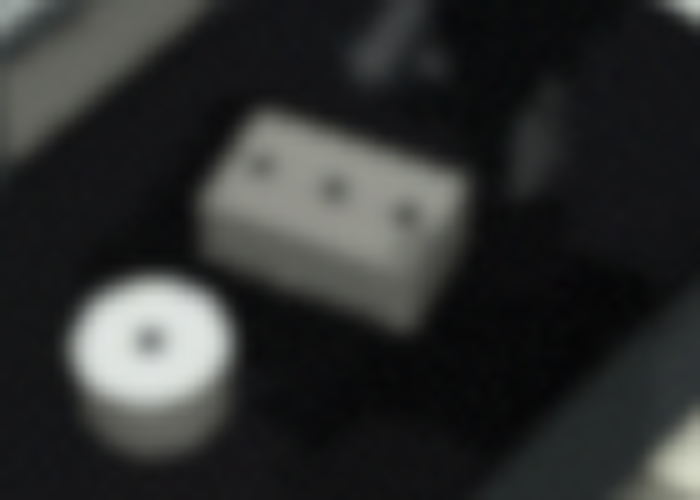

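Emit:
{"op": "send_rows", "data": {
  "targets": [
    [0,0,0.08,0],
    [0,0,0.08,0],
    [0,0,0.08,0],
    [0,0,0.08,0],
    [0,0,0.05,0],
    [0,0,0.025,0],
    [0,0,0,0]
  ],
  "claw": 0.7
}}

```text
time_s: 9.35
ee_pos: [0.5005, 0.078, 0.1195]
ee_rot: [1.0, 0.026, -0.001, -0.0]
force: [0.1, -0.6, -0.2]
opening: 0.146
grip_force: 0.0
```

Emit:
{"op": "send_rows", "data": {
  "targets": [
    [0.03,0,0,0],
    [0.03,0,0,0],
    [0.025,0,0,0],
    [0.02,0,0,0],
    [0.02,0,0,0],
    [0.02,0,0,0],
    [0.02,0,0,0],
    [0.02,0,0,0],
    [0.02,0,0,0],
    [0.02,0,0,0],
    [0.02,0,0,0],
    [0.02,0,0,0],
    [0.02,0,0,0],
    [0.02,0,0,0],
    [0,0,0,0],
    [0,0,0,0]
  ]
}}

```text
time_s: 10.68
ee_pos: [0.563, 0.0809, 0.1204]
ee_rot: [1.0, 0.026, 0.001, 0.0]
force: [-0.6, 0.5, -0.1]
opening: 0.151
grip_force: 0.0
```

```bash
python3 -c "
from h import *
goto(-.03,0,.12,0)
im=cam('side')['image'];cv2.imwrite('pics/c7.png',cv2.resize(im[170:240,240:340],None,fx=7,fy=7,interpolation=cv2.INTER_CUBIC))
"
```

```text
t 10.6833 hatch [-0.1095  0.0003] z 0.1204 rel heading 0.0006 F [-0.6   0.55 -0.14] open 0.15085140189698398 q [ 0.35  0.3  -0.62  1.79  0.19  1.12 -1.86]
shift/0.2 now: [0.397 0.002 0.002] turn/1.5: 0.0
```

View pics/c7.png

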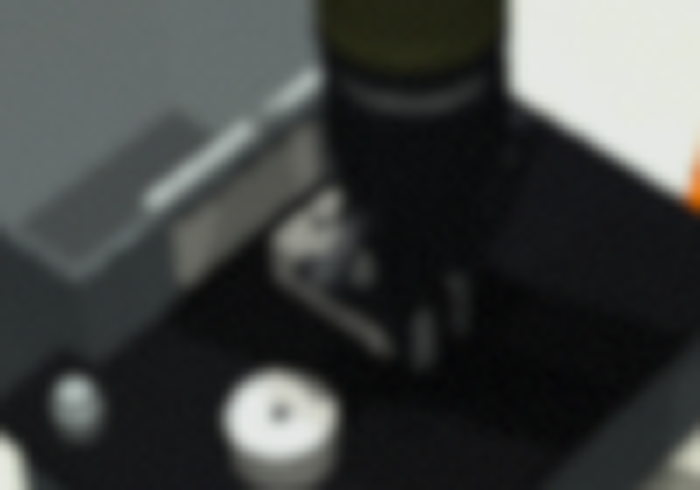

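```bash
python3 -c "
from h import *
import pickle
d=pickle.load(open('side.pkl','rb'))
for p,z in(((272,240),.128),((275,290),.1),((388,355),.1)):
    print(np.round(inh(ray(d,*crop2(*p,7,240,170),z)),4))
"
```

```text
[-0.0283  0.0112]
[-0.0316  0.0153]
[-0.0959  0.01  ]
```

Emit:
{"op": "send_rows", "data": {
  "targets": [
    [0.02,0,0,0],
    [0.02,0,0,0],
    [0.02,0,0,0],
    [0.02,0,0,0],
    [0.02,0,0,0],
    [0.02,0,0,0],
    [0.02,0,0,0],
    [0.02,0,0,0],
    [0.02,0,0,0],
    [0.02,0,0,0],
    [0.02,0,0,0],
    [0.02,0,0,0],
    [0.02,0,0,0],
    [0.02,0,0,0],
    [0.02,0,0,0],
    [0.02,0,0,0],
    [0.02,0,0,0],
    [0.02,0,0,0],
    [0,0,0,0]
  ]
}}

```text
time_s: 12.32
ee_pos: [0.6351, 0.085, 0.1206]
ee_rot: [1.0, 0.026, 0.001, -0.0]
force: [0.6, -0.1, -0.9]
opening: 0.149
grip_force: 0.0
```

Emit:
{"op": "send_rows", "data": {
  "targets": [
    [0.015,0,0,0],
    [0.015,0,0,0],
    [0.015,0,0,0],
    [0.01,0,0,0],
    [0,0,0,0],
    [0,0,0,0],
    [0,0,0,0],
    [0,0,0,0]
  ]
}}

```text
time_s: 12.98
ee_pos: [0.6453, 0.0855, 0.1205]
ee_rot: [1.0, 0.026, 0.0, 0.0]
force: [-1.2, -0.3, -0.3]
opening: 0.149
grip_force: 0.0
```

```bash
python3 -c "
from h import *
st()"
```

```text
t 12.9833 hatch [-0.027   0.0007] z 0.1205 rel heading 0.0009 F [-1.21 -0.35 -0.26] open 0.14884872527351978 q [ 0.28  0.47 -0.58  1.58  0.27  1.18 -1.88]
```

Emit:
{"op": "send_rows", "data": {
  "targets": [
    [0.012,0,0,0],
    [0.012,0,0,0],
    [0.01,0,0,0],
    [0,0,0,0],
    [0,0,0,0],
    [0,0,0,0],
    [0,0,0,0]
  ]
}}

```text
time_s: 13.57
ee_pos: [0.6517, 0.086, 0.1205]
ee_rot: [1.0, 0.026, -0.0, 0.0]
force: [0.3, -1.1, -0.7]
opening: 0.154
grip_force: 0.0
```

```bash
python3 -c "
from h import *
st()
import pickle
pickle.dump([cam('side')['image'],cam('top')['image']],open('pre.pkl','wb'))"
```

```text
t 13.5667 hatch [-0.0206  0.0008] z 0.1205 rel heading 0.001 F [ 0.29 -1.06 -0.74] open 0.15377632777777323 q [ 0.27  0.48 -0.58  1.56  0.28  1.19 -1.88]
```

Emit:
{"op": "send_rows", "data": {
  "targets": [
    [-0.02,0,0,0],
    [-0.04,0,0,0],
    [-0.08,0,0,0],
    [-0.1,0,0,0],
    [-0.1,0,0,0],
    [-0.1,0,0,0],
    [-0.1,0,0,0],
    [0,0,-0.1,0],
    [0,0,-0.1,0],
    [0,0,-0.1,0],
    [0,0,-0.1,0],
    [0,0,-0.1,0],
    [0,0,0,0],
    [0,0,0,0]
  ]
}}

```text
time_s: 14.83
ee_pos: [0.544, 0.0805, 0.2216]
ee_rot: [1.0, 0.026, 0.001, 0.0]
force: [-0.1, 0.1, -0.7]
opening: 0.148
grip_force: 0.0
```

```bash
python3 -c "
from h import *
st()
import pickle
p=pickle.load(open('pre.pkl','rb'));s=cam('side')['image'];t=cam('top')['image']
r=lambda i:cv2.resize(i,(400,300),interpolation=2)
A=lambda i:r(i[150:255,210:350]);B=lambda i:r(i[90:222,230:406][:,:])
cv2.imwrite('pics/c8.png',np.vstack([np.hstack([A(p[0]),A(s)]),np.hstack([r(p[0][160:220,235:315]),B(t)])]))"
```

```text
t 14.8333 hatch [-0.1284  0.0008] z 0.2216 rel heading 0.0011 F [-0.06  0.15 -0.66] open 0.14760409948218245 q [ 0.39  0.17 -0.64  1.71  0.1   1.29 -1.8 ]
```

View pics/c8.png

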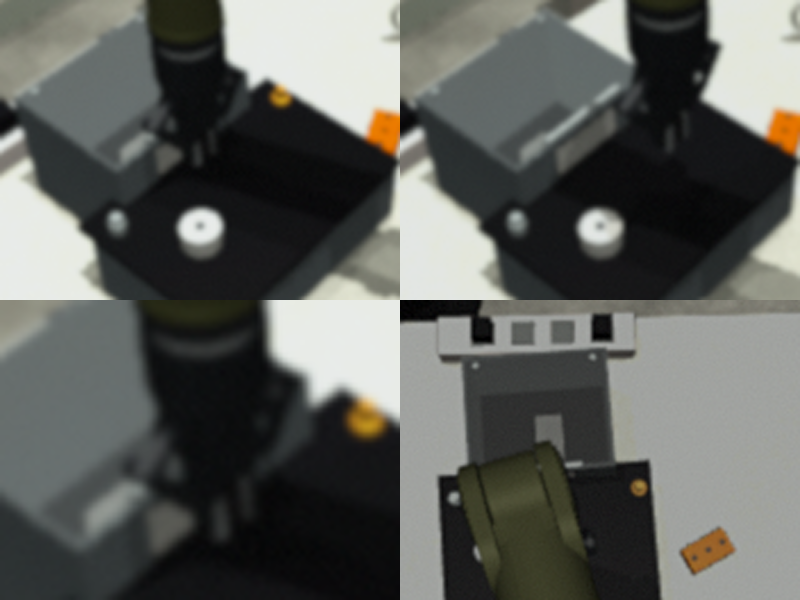

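The block lies inside the box on its floor (top view, pale patch at about (548,435)). The flap hangs shut, the deck is empty except for the puck and studs, which haven't moved, and the fingers are clear. I'm handing the job in.

```bash
python3 -c "
from h import *
print(ctrl.close_job())"
```

```text
the job is handed in; nothing more can be done
None
```

The block was pushed through the flap and dropped inside the returns box, the flap swung shut behind it, nothing else in view had moved, and I handed the job in at about 15 s.

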